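# Strip the worn picks from a cutter drum

## Task

Strip the worn picks from the cutter drum on the bench stand: first pull the lock pin out of the crank and put it in the low steel dish, then wind the crank to bring each pick that is still in the drum round to the top, pull it out of its holder there against the spring catch, and put it in the white tub. Any number of picks may be left, so leave none in the drum; do not disturb the bucket tooth, the hammer and the bolt.

Things in the scene. Friction and masses are not known exactly. Their poses are not given: they have to be found in the camera images.
- stand_axis (a point): on the axis of the cutter drum, mid-length, 175 mm above the bench, in a fixed stand: base plate 240 x 520 x 8 mm, two grey cheek plates 150 mm either side of this point. Axes: y along the drum's axis towards the gearbox, x level across the drum, away from the robot if the stand is square, z up. The stand's place and yaw vary
- drum (a joint): turn of the yellow drum (100 mm tube, 260 mm long) about the stand's y axis, rad, 0 at the start; positive carries its top to the stand's +x. Driven only by the crank; stays where it is left. Eight pick holders stand on it, 45 degrees apart, some empty: 44 mm square blocks, bore 47 mm deep. Loaded ones are 60 mm or more apart along the drum
- crank (a joint): turn of the hand crank on top of the grey worm gearbox (100 x 120 mm, 190 mm high, outside the cheek at the stand's +y end), rad, positive anticlockwise seen from above, 0 at the start; any number of turns either way. Drum angle = crank angle / 6: one turn moves the drum 60 degrees. It takes 6 to 9 N at the handle. At the start the lock pin holds it
- crank_axis (a point): fixed point on the crank's upright axis, 215 mm from stand_axis along the stand's y, 262 mm above the bench (half-way up the handle); axes as stand_axis
- crank_grip (a point): centre of the crank's upright black handle, a 28 mm cylinder 70 mm tall (225 to 295 mm above the bench) that spins freely on its own pin, 60 mm from the crank axis; at the start on the stand's +x side of it
- lockpin_c (a point): lock pin, a steel T: centre of its crossbar, 70 x 16 x 16 mm along own x; the 16 mm round shank runs down own -z to 80 mm. At the start upright in a socket on the gearbox's -x side, through the crank's fork, crossbar along the stand's x, its underside 236 mm above the bench. A sprung ball holds it: about 8 to 18 N straight up; 45 mm up it is clear
- tub_in (a point): centre of the inner floor of the white plastic tub for the picks, 240 x 180 mm outside (x by y), 100 mm high, walls and floor 5 mm, open on top; loose, 0.9 kg
- dish_in (a point): centre of the inner floor of the low steel dish for the lock pin, 110 x 160 mm outside (x by y), 30 mm high, walls 4 mm; loose, 0.6 kg
- tooth: bystander: excavator bucket tooth, about 150 x 60 x 50 mm, origin on the bench under its middle
- hammer: bystander: hammer lying on the bench
- bolt: bystander: rusty bolt with its nut, 90 mm long, lying on the bench
- pick1_c (a point): worn steel pick, 110 mm long, 0.28 to 0.46 kg; middle of its length, own z to its point. From the foot: shank 22 mm thick to 45 mm, flange 44 mm wide to 52, plain round body 34 mm thick to 80, blunt cone to 110. At the start home in its holder; a sprung ball catches the shank's groove: 10 to 18 N straight along it, clear after 48 mm. May be absent (None from the start)
- seat1 (a point): where the middle of pick1 is when home (flange on the holder's block); turns with the drum, own z out along the bore. The bore's axis passes 45 mm beside the drum's: with the pick straight up it is 45 mm to the stand's -x side of the drum axis, holder mouth 260 mm and point 325 mm above the bench
- pick2_c (a point): worn pick like pick1 in another holder; may be absent
- seat2 (a point): the same as seat1 for pick2
- pick3_c (a point): worn pick like pick1 in another holder; may be absent
- seat3 (a point): the same as seat1 for pick3
- pick4_c (a point): worn pick like pick1 in another holder; may be absent
- seat4 (a point): the same as seat1 for pick4

How it is judged:
On the way:
1. the lock pin is pulled, put in the dish and let go (x of lockpin_c in the frame of dish_in between -0.055 and 0.055 m and y of lockpin_c in the frame of dish_in between -0.08 and 0.08 m and z of lockpin_c in the frame of dish_in below 0.095 m and linear speed of lockpin below 0.05 m/s and contact force between the fingers and lockpin below 0.1 N), for 0.2 s.
At the end, for the whole second after the job is handed in: the lock pin is in the dish, standing or lying (its crossbar over the dish, less than 95 mm above the floor of it), and every pick of this start has its middle inside the tub, below the rim, at rest (x of lockpin_c in the frame of dish_in between -0.055 and 0.055 m and y of lockpin_c in the frame of dish_in between -0.08 and 0.08 m and z of lockpin_c in the frame of dish_in below 0.095 m and x of pick1_c in the frame of tub_in between -0.12 and 0.12 m and y of pick1_c in the frame of tub_in between -0.09 and 0.09 m and z of each of pick1_c, pick2_c, pick3_c, pick4_c in the frame of tub_in below 0.1 m and linear speed of each of pick1, pick2, pick3, pick4, lockpin below 0.03 m/s and x of pick2_c in the frame of tub_in between -0.12 and 0.12 m and y of pick2_c in the frame of tub_in between -0.09 and 0.09 m and x of pick3_c in the frame of tub_in between -0.12 and 0.12 m and y of pick3_c in the frame of tub_in between -0.09 and 0.09 m and x of pick4_c in the frame of tub_in between -0.12 and 0.12 m and y of pick4_c in the frame of tub_in between -0.09 and 0.09 m); the robot touches nothing.
It fails at once if a bystander (tooth, hammer, bolt) moved more than 4 cm (distance of any of tooth, hammer, bolt from where it was at the start of the episode above 0.04 m).
It fails at once if pick1 drawn out of its holder before it is near the top (its point more than 50 degrees from straight up) (distance between pick1_c and seat1 between 0.015 and 0.035 m and angle between pick1_c's own z axis and vertical above 0.873 rad).
It fails at once if pick2 drawn out of its holder before it is near the top (its point more than 50 degrees from straight up) (distance between pick2_c and seat2 between 0.015 and 0.035 m and angle between pick2_c's own z axis and vertical above 0.873 rad).
It fails at once if pick3 drawn out of its holder before it is near the top (its point more than 50 degrees from straight up) (distance between pick3_c and seat3 between 0.015 and 0.035 m and angle between pick3_c's own z axis and vertical above 0.873 rad).
It fails at once if pick4 drawn out of its holder before it is near the top (its point more than 50 degrees from straight up) (distance between pick4_c and seat4 between 0.015 and 0.035 m and angle between pick4_c's own z axis and vertical above 0.873 rad).
Of pick1, pick2, pick3, pick4 only 2 to 3 are there at a start; the rules pass over those that are not, and their reading is None.
At some moment in a run one of tub may be knocked a few centimetres aside while the robot is not near it.
Once in a run the grip may slacken for a moment while it holds something.
It also fails if it takes over 210 s, if anything falls off the work surface, if the arm or the gripper's body presses on something with over 40 N, if the wrist force passes 120 N, or if a joint passes its speed limit or range.

## Robot

A 6-joint arm with a two-finger parallel gripper is mounted at the origin on the work surface. World frame = base frame: x ahead of the robot, y to its left, z up, the work surface at z = 0. Lengths are in m, angles in rad, forces in N, time in s.
With the tool pointing down it reaches from about 0.35 to 0.725 m from the base axis. Payload 4.3 kg.
Tool frame: the origin (TCP) lies midway between the tips of the shut fingers; the grasp point (between the pads) lies 19 mm behind it (r.tcp_to_grasp is the z of the grasp point in the tool frame, in m); z points along the fingers, y is the line along which they close (so a half turn about z gives the same grasp; the last joint's range is limited). The gripper opens to 85 mm and grips with 20 to 120 N. Pads are 22 mm wide; open, the fingers measure 114 mm over their backs; the gripper's body (76 mm by 85 mm) begins 54 mm behind the grasp point. The pads swing forward as they close: fully open they stand 13 mm farther back than shut.
Start: joints at [1.135, 0.377, 0.081, 1.274, 0, 1.46], TCP at [0.184, 0.545, 0.231] pointing down, gripper open.
Joint ranges: [-2.72, 2.72], [-0.84, 1.66], [-1.02, 1.22], [-1.77, 2.12], [-1.37, 1.28], [-3.14, 3.14]. Speed limits (rad/s): [2.57, 2.57, 3.14, 3.14, 3.14, 3.14].

## Interface

Orientations are given as a unit quaternion [x, y, z, w].
In Python, from workcell import r gives the robot as it stands.
- The arm moves only by the tool move_arm, never from a script. Its argument "commands" is a list of rows, each a list of 5 numbers: the shift along the tool's x, y, z in m, then the turn about the tool's z in rad, then the finger opening in m, from 0 to 0.0854. In form: [[tx, ty, tz, roll, grip], ...]. A call has 1 to 5 rows; each row shifts and turns the commanded pose from where the row before left it, along the tool's axes as they then stand; what a row does not reach is not made up. A row lasts 1/8 s, in which the tool goes at most 62.5 mm and 10.7 degrees, less where a joint would pass 70% of its speed; a pose out of reach is approached as far as the arm can. A call with a gripper value outside its range is refused whole. The fingers move at their own pace and stop on an object; "grip_force" is the grip in N (left out, the last holds). Time passes only in rows, so rows that do not move let the fingers close. It gives the time, the measured TCP pose, the force, the opening and the grip force at its end, in the units of the state.
- r.get_obs(): the state, without advancing time (a new reading comes with each control period).
- r.get_image(name): name is "scene" or "top" or "wrist"; returns a dict with "frame" (384x512x3 uint8, red, green, blue), "z_map" (384x512 float32, m along the optical axis (not along the pixel's ray), 0 where there is no reading), "camera_matrix" (3x3 intrinsics, pixels), "rvec" (rotation vector, rad) and "tvec" (3), from world to camera coordinates, as OpenCV has them; the wrist camera has in their place "T_tool_cam" (4x4, takes a point from camera to tool coordinates, whose origin is the TCP and whose axes are the flange's). Camera axes: x right, y down, z forward; pixel columns grow to the right and rows downward; lengths in m; the calibration is good to about 2 mm. A picture is of the moment at which its call begins: read the wrist's pose just before it.
- r.job_done(): hands the job in; it is judged then, once.
The state is a dict: "clock": time; "joint_positions": joint angles; "joint_vel": joint speeds; "effort": joint torques, N m; "tool_pos": TCP position; "ee_rot": TCP orientation; "wrist_force": force on the tool from outside, world axes, zero at the start; "ft_torque": the same for the moment, N m; "gripper_width": opening from 0.0 (shut) to 1.0 (fully open); "grip_force": force on a finger pad.
Only numpy, scipy, OpenCV 4.12 (cv2) and the standard library are available. Lean on these libraries where they do the work, as an engineer would, in place of code of your own. Each camera call takes 0.05 s, during which the arm holds its last target. There are 200 camera calls.

## Working session

There is one attempt and no reset: what is moved stays moved. The work goes in short steps, Python scripts to look and compute and a tool call to move; the robot and the scene stay as the last step left them, time stands still between calls to the robot, and variables do not carry over. Pictures are saved under pics/ and viewed, at most 14 in all, crops included, and the job is handed in when it is done.

Besides the shell and the picture viewer there is one more tool, called after "Call:" by a JSON object that holds its "api" and its "payload". move_arm: Moves the arm, as the interface text tells. Its arguments: {"type":"object","properties":{"commands":{"type":"array"},"grip_force":{"type":"number"}},"required":["commands"]}

```bash
mkdir -p pics; cat > h.py <<'E'
import numpy as np,cv2
from workcell import r
from scipy.spatial.transform import Rotation as R
def cloud(name):
    o=r.get_obs();d=r.get_image(name);z=d["z_map"].astype(float);K=d["camera_matrix"]
    v,u=np.mgrid[0:z.shape[0],0:z.shape[1]]
    P=np.stack([(u-K[0,2])*z/K[0,0],(v-K[1,2])*z/K[1,1],z],-1)
    if name=="wrist":
        T=np.array(d["T_tool_cam"]);P=P@T[:3,:3].T+T[:3,3]
        P=P@R.from_quat(o["ee_rot"]).as_matrix().T+o["tool_pos"]
    else:
        M=cv2.Rodrigues(np.array(d["rvec"],float))[0];P=(P-np.ravel(d["tvec"]))@M
    P[z==0]=np.nan
    return d["frame"],P
def save(n,f,s=1.5):
    cv2.imwrite("pics/"+n+".png",cv2.resize(f[...,::-1],None,fx=s,fy=s,interpolation=cv2.INTER_CUBIC))
E
python3 - <<'E'
from h import *
for n in("scene","top"):
    f,P=cloud(n);save(n,f);np.save(n+".npy",P)
o=r.get_obs();print(o,r.tcp_to_grasp)
E
```

```text
{'clock': 0.1, 'joint_positions': array([ 1.13471354e+00,  3.78006137e-01,  7.98142604e-02,  1.27441633e+00,
       -9.70650135e-06,  1.46049036e+00]), 'joint_vel': array([ 5.74459056e-04, -1.67544319e-03,  2.94839724e-03, -1.03277556e-05,
        1.94131013e-03, -1.21087242e-03]), 'effort': array([ 1.32312871e-03, -4.64694250e+01,  2.70582032e+01,  1.20191576e-02,
       -2.15590790e-04, -1.33129979e-05]), 'tool_pos': array([0.18378371, 0.54423596, 0.23046632]), 'ee_rot': array([ 1.62168984e-01,  9.86762585e-01, -8.73650628e-04, -2.39756949e-04]), 'wrist_force': array([ 0.07165764, -0.73716366,  0.43699033]), 'ft_torque': array([ 0.00604705,  0.03960885, -0.05633015]), 'grip_force': 0.0, 'gripper_width': 0.9995217160453077} -0.0187
```

View pics/scene.png

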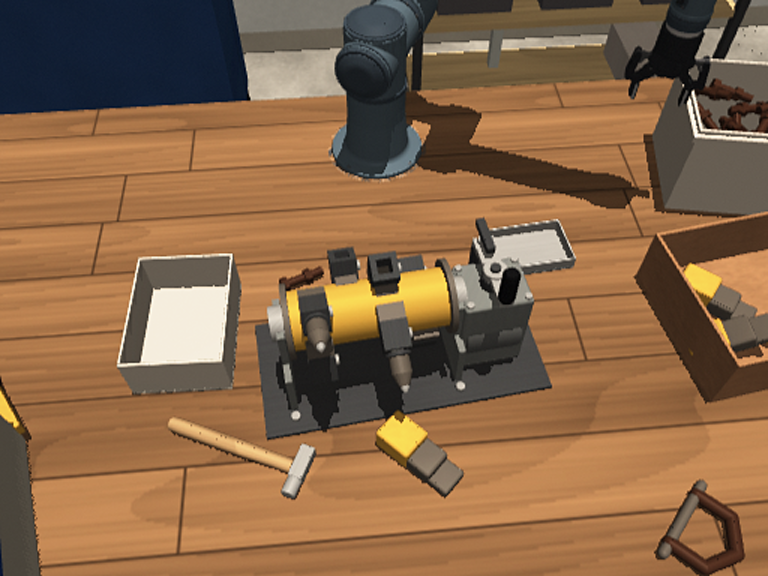

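View pics/top.png

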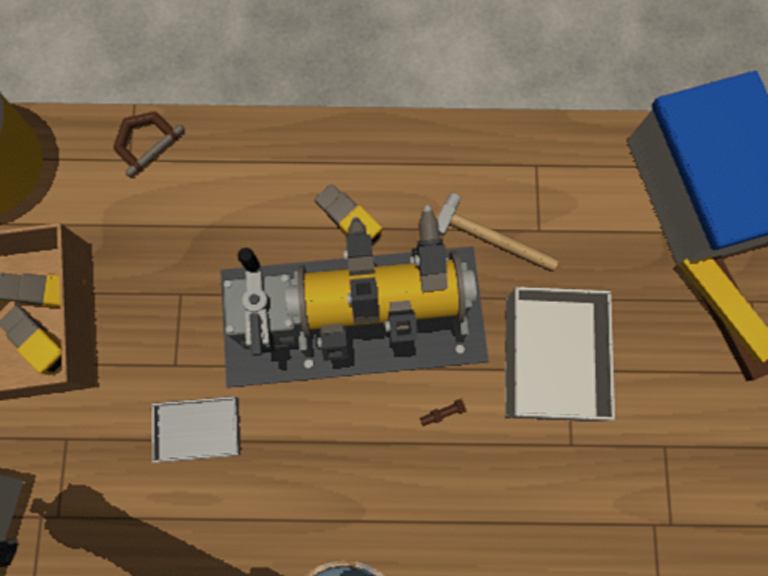

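The scene view shows two loaded picks on the far side, pick points at (320,350) and (403,388), with the hammer, tooth and bolt clear of the stand. In the top view the gearbox is at (255,300), dish at (196,430), tub at (560,353) and bolt at (443,412).

```bash
python3 - <<'E'
from h import *
P=np.load("top.npy");f=cv2.imread("pics/top.png");
z=P[...,2]
def rect(m,name):
    m=m.astype(np.uint8);n,l,s,c=cv2.connectedComponentsWithStats(m)
    i=1+np.argmax(s[1:,4]);q=P[l==i]
    print(name,s[i,4],[np.round(a,4) for a in cv2.minAreaRect((q[:,:2]*1000).astype(np.float32))],q[:,2].mean().round(4))
v,u=np.mgrid[0:384,0:512];U=u*1.5;V=v*1.5
def box(a,b,c,d):return(U>a)&(U<b)&(V>c)&(V<d)
rect(box(210,500,240,395)&(z>0.004)&(z<0.013),"base")
rect(box(210,310,250,370)&(z>0.184)&(z<0.196),"gear")
rect(box(495,630,275,430)&(z>0.09),"tubrim")
rect(box(495,630,275,430)&(z>0.001)&(z<0.012),"tubfloor")
rect(box(140,250,385,475)&(z>0.022),"dishrim")
rect(box(140,250,385,475)&(z>0.001)&(z<0.009),"dishfloor")
rect(box(230,275,315,370)&(z>0.225),"pin")
rect(box(230,275,240,290)&(z>0.27),"handle")
for a in[(248,254),(252,262),(257,335),(257,345),(255,300),(355,225),(428,212),(403,325),(362,290),(335,338),(432,270),(330,350)]:
    print(a,P[int(a[1]/1.5),int(a[0]/1.5)].round(3))
E
```

```text
base 3974 [array([575.0739,  -5.2953]), array([245.1279, 526.9609]), np.float64(7.3877)] 0.0076
gear 626 [array([555.9433, 112.1657]), array([122.1606,  61.8302]), np.float64(7.1288)] 0.1892
tubrim 685 [array([ 499.594 , -401.9461]), array([182.2315, 240.7905]), np.float64(88.2253)] 0.0979
tubfloor 3392 [array([ 502.2428, -412.7909]), array([152.5715, 225.8935]), np.float64(88.1267)] 0.005
dishrim 303 [array([351.326 , 289.8928]), array([110.2147, 161.2913]), np.float64(5.4167)] 0.0284
dishfloor 1341 [array([351.3174, 293.0946]), array([101.9606, 149.1971]), np.float64(5.5649)] 0.0041
pin 196 [array([498.1355, 144.4797]), array([64.4597, 22.1374]), np.float64(13.3792)] 0.2469
handle 123 [array([621.5712, 158.9661]), array([25.4534, 26.9421]), np.float64(86.4237)] 0.2894
(248, 254) [0.622 0.156 0.296]
(252, 262) [0.613 0.15  0.285]
(257, 335) [0.498 0.143 0.251]
(257, 345) [0.481 0.143 0.246]
(255, 300) [0.559 0.151 0.236]
(355, 225) [ 0.711 -0.01   0.181]
(428, 212) [ 0.705 -0.136  0.275]
(403, 325) [ 0.529 -0.097  0.193]
(362, 290) [ 0.577 -0.027  0.247]
(335, 338) [0.506 0.019 0.181]
(432, 270) [ 0.611 -0.145  0.252]
(330, 350) [0.49  0.029 0.143]
```

```bash
cat >> h.py <<'E'
def plan(tgt,ang=None,step=.06,o=None):
    """print shift in tool axes (no roll yet) to world tcp tgt; and roll to make tool y at angle ang (deg)"""
    o=o or r.get_obs();M=R.from_quat(o["ee_rot"]).as_matrix();p=np.array(o["tool_pos"])
    cur=np.degrees(np.arctan2(M[1,1],M[0,1]))
    print("t",round(o["clock"],2),"tcp",p.round(4),"yang",round(cur,2),"w",round(o["gripper_width"],3),"F",np.round(o["wrist_force"],1),"g",round(o["grip_force"],1))
    if tgt is not None:
        d=M.T@(np.array(tgt)-p);n=int(np.ceil(np.linalg.norm(d)/step));print("shift tool",d.round(4),"rows",n,"each",(d/n).round(4))
    if ang is not None:
        roll=-((ang-cur+90)%180-90);print("roll rad",np.radians(roll).round(4),"rows",int(np.ceil(abs(roll)/10)))
E
python3 -c "
from h import *
plan((.41,.14,.34),97.3)"
```

```text
t 0.1 tcp [0.1838 0.5442 0.2305] yang 71.33 w 1.0 F [ 0.1 -0.7  0.4] g 0.0
shift tool [-0.3437 -0.3108 -0.109 ] rows 8 each [-0.043  -0.0388 -0.0136]
roll rad -0.4532 rows 3
```

Call:
{"api": "move_arm", "payload": {"commands": [[0, 0, -0.055, 0, 0.085], [0, 0, -0.055, 0, 0.085], [-0.04, -0.037, 0, 0, 0.085], [-0.04, -0.037, 0, 0, 0.085], [-0.04, -0.037, 0, 0, 0.085]]}}

```text
clock: 0.72
tool_pos: [0.2627, 0.3998, 0.341]
ee_rot: [0.162, 0.987, -0.0, 0.0]
wrist_force: [1.8, 0.6, -1.0]
gripper_width: 0.996
grip_force: 0.0
```

Call:
{"api": "move_arm", "payload": {"commands": [[-0.04, -0.036, 0, 0, 0.085], [-0.04, -0.036, 0, 0, 0.085], [-0.04, -0.036, 0, -0.15, 0.085], [0, 0, 0, -0.15, 0.085], [0, 0, 0, -0.15, 0.085]]}}

```text
clock: 1.35
tool_pos: [0.3415, 0.2595, 0.3409]
ee_rot: [-0.063, 0.998, -0.0, -0.0]
wrist_force: [-0.0, -0.1, 0.7]
gripper_width: 0.993
grip_force: 0.0
```

```bash
python3 - <<'E'
from h import *
plan((.4985,.1435,.34),97.3)
f,P=cloud("wrist");save("w1",f);np.save("w1.npy",P)
f,P=cloud("scene");save("s2",f[100:300,150:420],2.5)
E
```

```text
t 1.35 tcp [0.3415 0.2595 0.3409] yang 97.26 w 0.993 F [-0.  -0.1  0.7] g 0.0
shift tool [-0.1411 -0.1349  0.0009] rows 4 each [-0.0353 -0.0337  0.0002]
roll rad -0.0007 rows 1
```

View pics/w1.png

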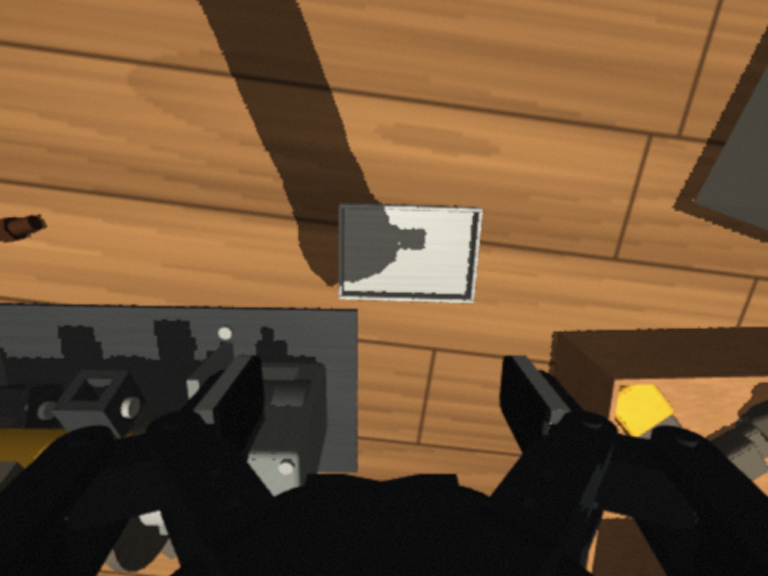

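The wrist view faces back to the base: the dish is at (410,253), gearbox at (290,420) and an empty holder at (95,395). Now over the pin.

Call:
{"api": "move_arm", "payload": {"commands": [[-0.036, -0.034, 0, 0, 0.085], [-0.036, -0.034, 0, 0, 0.085], [-0.036, -0.034, 0, 0, 0.085], [-0.034, -0.033, 0, 0, 0.07], [0, 0, 0.045, 0, 0.06]]}}

```text
clock: 2.08
tool_pos: [0.5041, 0.1428, 0.2982]
ee_rot: [-0.059, 0.998, 0.0, 0.004]
wrist_force: [0.9, 1.1, -0.0]
gripper_width: 0.702
grip_force: 0.0
```

```bash
python3 - <<'E'
from h import *
plan((.499,.1440,.229),97.3)
f,P=cloud("wrist");save("w2",f)
m=(P[...,2]>.238)&(P[...,2]<.262)&(abs(P[...,0]-.495)<.06)&(abs(P[...,1]-.144)<.035)
n,l,s,c=cv2.connectedComponentsWithStats(m.astype(np.uint8))
for i in range(1,n):
    if s[i,4]>60:print(s[i],[np.round(a,4) for a in cv2.minAreaRect((P[l==i][:,:2]*1000).astype(np.float32))],P[l==i][:,2].mean())
E
```

```text
t 2.08 tcp [0.5041 0.1428 0.2982] yang 96.75 w 0.702 F [ 0.9  1.1 -0. ] g 0.0
shift tool [0.0055 0.0018 0.0691] rows 2 each [0.0028 0.0009 0.0346]
roll rad -0.0096 rows 1
[ 249  164   22   89 1869] [array([503.6704, 146.4154]), array([69.9679, 15.9673]), np.float64(6.492)] 0.24938330666205022
```

View pics/w2.png

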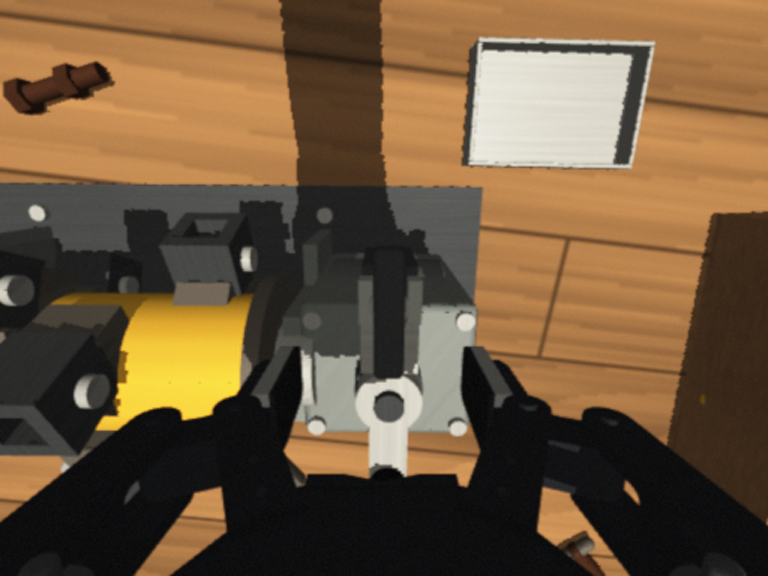

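The crossbar is at (390,310) between the fingers, with the fork showing either side of it, about 60 px wide. I'll check the fork's height before closing.

```bash
python3 - <<'E'
from h import *
plan((.499,.1440,.229),97.3)
f,P=cloud("wrist")
m=(P[...,2]>.238)&(P[...,2]<.262)&(abs(P[...,0]-.495)<.06)&(abs(P[...,1]-.144)<.035)
n,l,s,c=cv2.connectedComponentsWithStats(m.astype(np.uint8))
i=1+np.argmax(s[1:,4]);print([np.round(a,4) for a in cv2.minAreaRect((P[l==i][:,:2]*1000).astype(np.float32))])
v=int(330/1.5)
for U in range(330,450,6):print(U,P[v,int(U/1.5)].round(3))
E
```

```text
t 2.12 tcp [0.4961 0.1426 0.2879] yang 96.84 w 0.7 F [-4.8 -0.2 -8.5] g 0.0
shift tool [-0.0038  0.0011  0.0588] rows 1 each [-0.0038  0.0011  0.0588]
roll rad -0.008 rows 1
[array([503.5503, 146.4531]), array([69.9373, 15.7929]), np.float64(6.623)]
330 [nan nan nan]
336 [0.524 0.116 0.189]
342 [0.523 0.12  0.189]
348 [0.523 0.124 0.188]
354 [0.522 0.128 0.19 ]
360 [0.509 0.132 0.224]
366 [0.508 0.135 0.224]
372 [0.499 0.138 0.247]
378 [0.498 0.141 0.25 ]
384 [0.497 0.144 0.25 ]
390 [0.497 0.147 0.25 ]
396 [0.496 0.149 0.251]
402 [0.497 0.152 0.249]
408 [0.502 0.157 0.233]
414 [0.505 0.162 0.223]
420 [0.504 0.165 0.225]
426 [0.517 0.174 0.188]
432 [0.517 0.178 0.188]
438 [0.516 0.181 0.189]
444 [0.515 0.185 0.189]
```

Call:
{"api": "move_arm", "payload": {"commands": [[0, 0.002, 0, 0, 0.055], [0, 0, 0, 0, 0.05]]}}

```text
clock: 2.42
tool_pos: [0.4998, 0.147, 0.2989]
ee_rot: [-0.062, 0.998, 0.0, 0.002]
wrist_force: [0.3, 0.4, 0.0]
gripper_width: 0.592
grip_force: 0.0
```

```bash
python3 - <<'E'
from h import *
plan((.5035,.1464,.231),96.6)
E
```

```text
t 2.42 tcp [0.4998 0.147  0.2989] yang 97.15 w 0.592 F [0.3 0.4 0. ] g 0.0
shift tool [-0.0033 -0.0011  0.0679] rows 2 each [-0.0016 -0.0006  0.034 ]
roll rad 0.0096 rows 1
```

Call:
{"api": "move_arm", "payload": {"commands": [[-0.003, -0.001, 0.034, 0.009, 0.05], [0, 0, 0.034, 0, 0.05], [0, 0, 0, 0, 0.04], [0, 0, 0, 0, 0.01], [0, 0, 0, 0, 0.0]], "grip_force": 80}}

```text
clock: 3.05
tool_pos: [0.5033, 0.1461, 0.2308]
ee_rot: [-0.058, 0.998, 0.001, 0.002]
wrist_force: [0.1, 0.1, 3.1]
gripper_width: 0.168
grip_force: 80.5
```

Call:
{"api": "move_arm", "payload": {"commands": [[0, 0, 0, 0, 0.0], [0, 0, 0, 0, 0.0], [0, 0, 0, 0, 0.0]]}}

```text
clock: 3.42
tool_pos: [0.5033, 0.146, 0.2302]
ee_rot: [-0.058, 0.998, 0.001, 0.002]
wrist_force: [0.2, 1.7, 6.4]
gripper_width: 0.166
grip_force: 81.0
```

Gripped (opening about 14 mm). Pull straight up.

Call:
{"api": "move_arm", "payload": {"commands": [[0, 0, -0.015, 0, 0.0], [0, 0, -0.02, 0, 0.0], [0, 0, -0.03, 0, 0.0], [0, 0, -0.03, 0, 0.0], [0, 0, 0, 0, 0.0]]}}

```text
clock: 4.05
tool_pos: [0.5029, 0.1454, 0.3257]
ee_rot: [-0.057, 0.998, -0.0, 0.002]
wrist_force: [0.8, 1.1, -1.2]
gripper_width: 0.166
grip_force: 79.8
```

```bash
python3 - <<'E'
from h import *
plan((.3513,.291,.33),95.4)
E
```

```text
t 4.05 tcp [0.5029 0.1454 0.3257] yang 96.59 w 0.166 F [ 0.8  1.1 -1.2] g 79.8
shift tool [ 0.1339  0.162  -0.0049] rows 4 each [ 0.0335  0.0405 -0.0012]
roll rad 0.0207 rows 1
```

Call:
{"api": "move_arm", "payload": {"commands": [[0.033, 0.04, 0, 0.02, 0.0], [0.034, 0.041, 0, 0, 0.0], [0.034, 0.041, 0, 0, 0.0], [0.033, 0.04, 0, 0, 0.0], [0, 0, 0.05, 0, 0.0]]}}

```text
clock: 4.68
tool_pos: [0.3517, 0.2963, 0.2749]
ee_rot: [-0.05, 0.999, 0.002, 0.003]
wrist_force: [1.2, -0.4, -1.9]
gripper_width: 0.166
grip_force: 79.8
```

Call:
{"api": "move_arm", "payload": {"commands": [[0, 0, 0.06, 0, 0.0], [0, 0, 0.06, 0, 0.0], [0, 0, 0.06, 0, 0.0], [0, 0, 0, 0, 0.0], [0, 0, 0, 0, 0.0]]}}

```text
clock: 5.3
tool_pos: [0.3528, 0.2935, 0.0945]
ee_rot: [-0.047, 0.999, 0.0, 0.0]
wrist_force: [1.0, 0.7, -1.7]
gripper_width: 0.162
grip_force: 79.8
```

```bash
python3 - <<'E'
from h import *
f,P=cloud("scene");save("s3",f[100:220,250:420],4)
plan((.3513,.291,.071),95.4)
E
```

```text
t 5.35 tcp [0.354  0.2943 0.0955] yang 95.45 w 0.164 F [ 0.7  0.3 -0.6] g 79.8
shift tool [ 0.0031 -0.0031  0.0245] rows 1 each [ 0.0031 -0.0031  0.0245]
roll rad 0.0008 rows 1
```

View pics/s3.png

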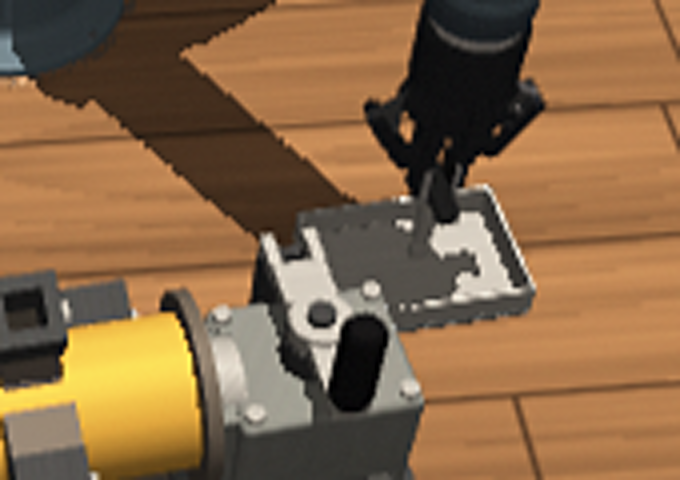

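The pin is held upright over the dish at (425,215). Lowering until it touches.

Call:
{"api": "move_arm", "payload": {"commands": [[0.002, -0.002, 0.012, 0, 0.0], [0, 0, 0.008, 0, 0.0], [0, 0, 0.004, 0, 0.0], [0, 0, 0, 0, 0.0]], "grip_force": 40}}

```text
clock: 5.85
tool_pos: [0.3527, 0.2923, 0.0719]
ee_rot: [-0.048, 0.999, 0.001, 0.002]
wrist_force: [-1.8, -2.1, 16.9]
gripper_width: 0.179
grip_force: 40.2
```

Call:
{"api": "move_arm", "payload": {"commands": [[0, 0, -0.001, 0, 0.0], [0, 0, 0, 0, 0.018], [0, 0, 0, 0, 0.03], [0, 0, 0, 0, 0.045], [0, 0, 0, 0, 0.045]], "grip_force": 20}}

```text
clock: 6.48
tool_pos: [0.3503, 0.291, 0.0701]
ee_rot: [-0.048, 0.999, -0.0, -0.0]
wrist_force: [-0.3, 0.3, 0.7]
gripper_width: 0.525
grip_force: 0.0
```

Call:
{"api": "move_arm", "payload": {"commands": [[0, 0, -0.02, 0, 0.05], [0, 0, -0.05, 0, 0.06], [0, 0, -0.06, 0, 0.06], [0, 0, -0.06, 0, 0.06], [0, 0, -0.06, 0, 0.06]]}}

```text
clock: 7.1
tool_pos: [0.3502, 0.2909, 0.3222]
ee_rot: [-0.048, 0.999, 0.0, 0.0]
wrist_force: [1.2, 0.4, -0.4]
gripper_width: 0.705
grip_force: 0.0
```

```bash
python3 - <<'E'
from h import *
f,P=cloud("wrist");save("w4",f,1)
m=(P[...,2]>.06)&(P[...,2]<.11)&(abs(P[...,0]-.35)<.1)&(abs(P[...,1]-.29)<.1)
print(m.sum(),np.nanmedian(P[m],0))
# handle target from above: crank axis + 60mm along yaw 6.8deg
y=np.radians(6.8);c=np.array([.563,.1533]);print(c+.06*np.array([np.cos(y),np.sin(y)]))
plan((.6225,.1600,.36),96.8)
E
```

```text
592 [0.35063625 0.29158975 0.09141904]
[0.62257793 0.16040424]
t 7.15 tcp [0.3526 0.2924 0.3302] yang 95.45 w 0.702 F [1.8 1.8 4.9] g 0.0
shift tool [-0.2565 -0.1573 -0.0279] rows 6 each [-0.0427 -0.0262 -0.0046]
roll rad -0.0235 rows 1
```

View pics/w4.png

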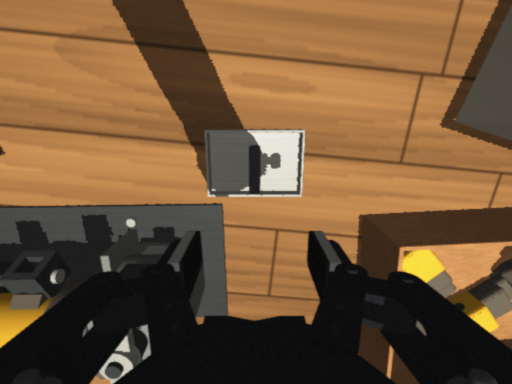

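The pin stands alone in the dish at (254,170), top at z 0.091. On to the crank handle.

Call:
{"api": "move_arm", "payload": {"commands": [[-0.043, -0.026, -0.02, -0.023, 0.06], [-0.043, -0.026, -0.02, 0, 0.06], [-0.043, -0.026, 0, 0, 0.06], [-0.043, -0.026, 0, 0, 0.06], [-0.043, -0.026, 0, 0, 0.06]]}}

```text
clock: 7.78
tool_pos: [0.5802, 0.1855, 0.3601]
ee_rot: [-0.059, 0.998, 0.0, 0.0]
wrist_force: [-0.2, 0.3, 0.7]
gripper_width: 0.699
grip_force: 0.0
```

Call:
{"api": "move_arm", "payload": {"commands": [[-0.041, -0.026, 0, 0, 0.06], [0, 0, 0, 0, 0.06], [0, 0, 0, 0, 0.06]]}}

```text
clock: 8.15
tool_pos: [0.6224, 0.1654, 0.3597]
ee_rot: [-0.059, 0.998, 0.0, -0.001]
wrist_force: [-0.3, -0.5, 0.8]
gripper_width: 0.704
grip_force: 0.0
```

```bash
python3 - <<'E'
from h import *
f,P=cloud("wrist")
m=(P[...,2]>.27)&(P[...,2]<.31)&(abs(P[...,0]-.62)<.05)&(abs(P[...,1]-.16)<.03)
print(m.sum(),[np.round(a,4) for a in cv2.minAreaRect((P[m][:,:2]*1000).astype(np.float32))] if m.sum() else 0)
f,P=cloud("top");m=(P[...,2]>.27)&(P[...,2]<.31)&(abs(P[...,0]-.62)<.04)&(abs(P[...,1]-.16)<.04);print(m.sum())
plan((.6225,.1600,.243),96.8)
E
```

```text
954 [array([624.7609, 161.0443]), array([27.1885, 26.9629]), np.float64(6.1801)]
122
t 8.25 tcp [0.6216 0.166  0.3611] yang 96.83 w 0.704 F [-0.1 -0.3  0.4] g 0.0
shift tool [-1.000e-04 -6.100e-03  1.181e-01] rows 2 each [-0.     -0.0031  0.059 ]
roll rad 0.0005 rows 1
```

Call:
{"api": "move_arm", "payload": {"commands": [[-0.0025, -0.005, 0, 0, 0.06], [0, 0, 0.059, 0, 0.06], [0, 0, 0.058, 0, 0.05], [0, 0, 0, 0, 0.02], [0, 0, 0, 0, 0.0]], "grip_force": 70}}

```text
clock: 8.88
tool_pos: [0.621, 0.1603, 0.2403]
ee_rot: [-0.059, 0.998, -0.0, -0.006]
wrist_force: [-9.0, -0.7, -27.8]
gripper_width: 0.312
grip_force: 74.5
```

Call:
{"api": "move_arm", "payload": {"commands": [[0, 0, 0, 0, 0.0], [0, 0, 0, 0, 0.0]]}}

```text
clock: 9.12
tool_pos: [0.621, 0.1603, 0.2402]
ee_rot: [-0.059, 0.998, -0.001, -0.007]
wrist_force: [-10.4, 0.1, -26.6]
gripper_width: 0.311
grip_force: 74.6
```

```bash
cat >> h.py <<'E'
def crank(c=(.5638,.1537),step=-24,n=5,yaw=6.88,rad=.06):
    """rows following the circle from the measured handle angle; c axis"""
    o=r.get_obs();M=R.from_quat(o["ee_rot"]).as_matrix();p=np.array(o["tool_pos"])[:2]
    a=np.degrees(np.arctan2(p[1]-c[1],p[0]-c[0]));print("t",o["clock"],"crank ang",round(a-yaw,1),"rad",round(np.hypot(*(p-c)),4),"z",o["tool_pos"][2].round(4),"F",np.round(o["wrist_force"],1))
    q=p
    for k in range(n):
        t=np.radians(a+step*(k+1));w=np.array(c)+rad*np.array([np.cos(t),np.sin(t)])
        d=M[:2,:2].T@(w-q);q=w;print(d.round(4))
E
python3 -c "
from h import *
crank(n=15)"
```

```text
t 9.125 crank ang -0.3 rad 0.0576 z 0.2402 F [-10.4   0.1 -26.6]
[ 0.0028 -0.0244]
[ 0.0147 -0.0201]
[ 0.0216 -0.0124]
[ 0.0248 -0.0025]
[0.0237 0.0078]
[0.0185 0.0168]
[0.0101 0.0228]
[-0.0001  0.0249]
[-0.0102  0.0228]
[-0.0186  0.0166]
[-0.0238  0.0076]
[-0.0248 -0.0027]
[-0.0216 -0.0125]
[-0.0146 -0.0202]
[-0.0051 -0.0244]
```

Call:
{"api": "move_arm", "payload": {"commands": [[0.0025, 0, 0.003, 0, 0.0], [0.005, -0.0245, 0, 0, 0.0], [0.0145, -0.02, 0, 0, 0.0], [0.0215, -0.0125, 0, 0, 0.0]]}}

```text
clock: 9.62
tool_pos: [0.5905, 0.1012, 0.2401]
ee_rot: [-0.06, 0.998, 0.003, 0.0]
wrist_force: [3.1, 11.0, -24.6]
gripper_width: 0.308
grip_force: 75.2
```

```bash
python3 -c "
from h import *
crank(c=(.562,.153),n=3)"
```

```text
t 9.625 crank ang -68.0 rad 0.0591 z 0.2401 F [  3.1  11.  -24.6]
[ 0.0242 -0.0051]
[0.0242 0.006 ]
[0.0197 0.0154]
```

Call:
{"api": "move_arm", "payload": {"commands": [[0.025, -0.0025, 0, 0, 0.0], [0.0237, 0.0077, 0, 0, 0.0], [0.0185, 0.0167, 0, 0, 0.0], [0.01, 0.0228, 0, 0, 0.0], [0, 0.025, 0, 0, 0.0]]}}

```text
clock: 10.25
tool_pos: [0.5014, 0.1565, 0.2402]
ee_rot: [-0.058, 0.998, -0.003, -0.004]
wrist_force: [-0.5, -8.3, -25.9]
gripper_width: 0.311
grip_force: 75.4
```

Call:
{"api": "move_arm", "payload": {"commands": [[-0.01, 0.0228, 0, 0, 0.0], [-0.0185, 0.0167, 0, 0, 0.0], [-0.0237, 0.0077, 0, 0, 0.0], [-0.025, -0.0025, 0, 0, 0.0], [-0.0215, -0.0125, 0, 0, 0.0]]}}

```text
clock: 10.88
tool_pos: [0.5962, 0.2028, 0.2401]
ee_rot: [-0.06, 0.998, -0.001, -0.004]
wrist_force: [-13.4, -6.8, -13.8]
gripper_width: 0.311
grip_force: 76.0
```

```bash
python3 - <<'E'
from h import *
crank(c=(.562,.153),n=5)
f,P=cloud("scene");save("s5",f[110:300,150:400],3);np.save("s5.npy",P)
f,P=cloud("top");np.save("t5.npy",P);save("t5",f[100:290,130:350],3)
E
```

```text
t 10.875 crank ang 48.6 rad 0.0604 z 0.2401 F [-13.4  -6.8 -13.8]
[-0.0146 -0.0203]
[-0.0054 -0.0243]
[ 0.0049 -0.0245]
[ 0.0145 -0.0203]
[ 0.0215 -0.0127]
```

View pics/s5.png

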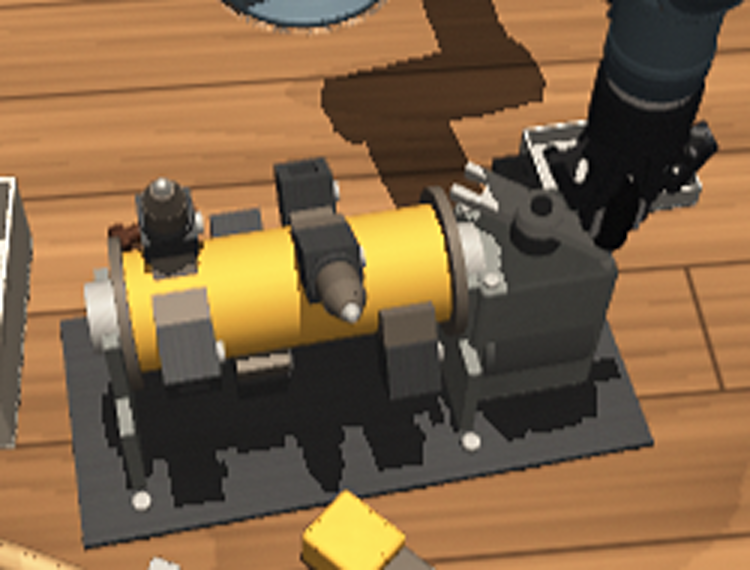

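Pick A (tip at (160,185)) is nearly upright, pick B (tip at (350,312)) about 45° behind it. The new holders facing the camera, at (185,340) and (410,350), show no picks; (265,365) is unclear.

```bash
cat >> h.py <<'E'
Y=np.radians(6.88);S=np.array([.562+.215*np.sin(Y),.153-.215*np.cos(Y),.175])
def st(p):
    p=np.asarray(p)-S;return np.stack([p[...,0]*np.cos(Y)+p[...,1]*np.sin(Y),-p[...,0]*np.sin(Y)+p[...,1]*np.cos(Y),p[...,2]],-1)
E
python3 - <<'E'
from h import *
print(S)
for n in("s5","t5"):
    Q=st(np.load(n+".npy"));rr=np.hypot(Q[...,0],Q[...,2])
    for y0,y1 in((-.13,-.05),(0,.08),(-.05,0),(.08,.13)):
        m=(Q[...,1]>y0)&(Q[...,1]<y1)&(rr>.12)&(rr<.165)&(Q[...,2]>-.1)
        if m.sum()<5:continue
        q=Q[m];far=q[np.argsort(-np.hypot(q[:,0],q[:,2]))[:6]].mean(0)
        print(n,y0,m.sum(),far.round(4),"theta",(np.degrees(np.arctan2(far[0],far[2]))+16.7).round(1),np.hypot(far[0],far[2]).round(4))
E
```

```text
[ 0.58775491 -0.06045183  0.175     ]
s5 -0.13 172 [-0.003  -0.0882  0.1567] theta 15.6 0.1567
s5 0 218 [0.1113 0.0315 0.1131] theta 61.2 0.1587
t5 -0.13 185 [-0.0097 -0.0887  0.1558] theta 13.1 0.1561
t5 0 190 [0.106  0.0284 0.1127] theta 59.9 0.1547
```

Call:
{"api": "move_arm", "payload": {"commands": [[-0.0147, -0.0202, 0, 0, 0.0], [-0.0052, -0.0244, 0, 0, 0.0], [0.0052, -0.0244, 0, 0, 0.0], [0.0082, -0.0134, 0, 0, 0.0], [0, 0, 0, 0, 0.0]]}}

```text
clock: 11.6
tool_pos: [0.6124, 0.1222, 0.2401]
ee_rot: [-0.059, 0.998, 0.001, -0.003]
wrist_force: [-7.3, 2.1, -19.8]
gripper_width: 0.312
grip_force: 75.7
```

```bash
cat >> h.py <<'E'
def tips(zlo=-.1):
    for n in("scene","top"):
        Q=st(cloud(n)[1]);rr=np.hypot(Q[...,0],Q[...,2])
        for y0,y1 in((-.13,-.05),(-.05,0),(0,.08),(.08,.13)):
            m=(Q[...,1]>y0)&(Q[...,1]<y1)&(rr>.12)&(rr<.165)&(Q[...,2]>zlo)
            if m.sum()<5:continue
            q=Q[m];far=q[np.argsort(-np.hypot(q[:,0],q[:,2]))[:6]].mean(0)
            print(n,y0,m.sum(),far.round(4),"theta",(np.degrees(np.arctan2(far[0],far[2]))+16.7).round(1),np.hypot(far[0],far[2]).round(4))
def wst(x,y,z):
    return np.array([S[0]+x*np.cos(Y)-y*np.sin(Y),S[1]+x*np.sin(Y)+y*np.cos(Y),z])
E
python3 - <<'E'
from h import *
crank(c=(.562,.153),n=1)
tips()
print(wst(-.045,-.088,0))
E
```

```text
t 11.6 crank ang -38.3 rad 0.0591 z 0.2401 F [ -7.3   2.1 -19.8]
[ 0.0185 -0.0165]
scene -0.13 169 [-0.0415 -0.0887  0.1503] theta 1.3 0.1559
scene 0 198 [0.0801 0.0299 0.1361] theta 47.2 0.1579
scene 0.08 30 [0.0536 0.1256 0.1553] theta 35.7 0.1643
top -0.13 171 [-0.0447 -0.0891  0.1496] theta 0.1 0.1561
top 0 206 [0.0747 0.0286 0.1361] theta 45.5 0.1553
top 0.08 34 [0.0465 0.1253 0.1575] theta 33.1 0.1643
[ 0.55362049 -0.15320873  0.        ]
```

Call:
{"api": "move_arm", "payload": {"commands": [[0, 0, 0, 0, 0.06], [0, 0, 0, 0, 0.06], [0, 0, 0, 0, 0.06], [0, 0, -0.06, 0, 0.07], [0, 0, -0.06, 0, 0.08]]}}

```text
clock: 12.32
tool_pos: [0.614, 0.1214, 0.3621]
ee_rot: [-0.059, 0.998, 0.0, -0.0]
wrist_force: [1.0, 0.2, 1.0]
gripper_width: 0.935
grip_force: 0.0
```

```bash
python3 - <<'E'
from h import *
plan((.5545,-.154,.38),96.9)
tips()
E
```

```text
t 12.32 tcp [0.614  0.1214 0.3621] yang 96.76 w 0.935 F [1.  0.2 1. ] g 0.0
shift tool [ 0.0915 -0.2665 -0.0179] rows 5 each [ 0.0183 -0.0533 -0.0036]
roll rad -0.0024 rows 1
scene -0.13 173 [-0.041  -0.0884  0.1503] theta 1.4 0.1558
scene 0 194 [0.0801 0.0322 0.1366] theta 47.1 0.1584
top -0.13 171 [-0.0424 -0.0877  0.1509] theta 1.0 0.1568
top 0 205 [0.0768 0.0308 0.1341] theta 46.5 0.1545
```

Call:
{"api": "move_arm", "payload": {"commands": [[0.0183, -0.0533, -0.018, 0, 0.08], [0.0183, -0.0533, 0, 0, 0.08], [0.0183, -0.0533, 0, 0, 0.08], [0.0183, -0.0533, 0, 0, 0.08], [0.0183, -0.0533, 0, 0, 0.08]]}}

```text
clock: 13.05
tool_pos: [0.5551, -0.1558, 0.3795]
ee_rot: [-0.059, 0.998, -0.001, 0.001]
wrist_force: [1.0, -0.2, 0.2]
gripper_width: 0.939
grip_force: 0.0
```

Call:
{"api": "move_arm", "payload": {"commands": [[0, 0, 0, 0, 0.08], [0, 0, 0, 0, 0.08]]}}

```text
clock: 13.3
tool_pos: [0.5555, -0.1538, 0.379]
ee_rot: [-0.059, 0.998, -0.0, 0.001]
wrist_force: [0.4, 0.2, -0.0]
gripper_width: 0.936
grip_force: 0.0
```

```bash
cat >> h.py <<'E'
def wpick(c=None,lo=.262,hi=.335):
    """pick below gripper, by wrist camera: centroid of rims at body level"""
    o=r.get_obs();P=cloud("wrist")[1];p=o["tool_pos"];Q=P[np.isfinite(P[...,2])]
    q=Q[(Q[:,2]>lo)&(Q[:,2]<hi)&(abs(Q[:,0]-p[0])<.06)&(abs(Q[:,1]-p[1])<.03)]
    print("n",len(q))
    for z0 in np.arange(lo,hi,.01):
        s=q[(q[:,2]>=z0)&(q[:,2]<z0+.01)]
        if len(s)>10:print(z0.round(3),len(s),"x",s[:,0].min().round(4),s[:,0].max().round(4),"y",s[:,1].min().round(4),s[:,1].max().round(4),(s[:,1].min()+s[:,1].max()).round(4)/2)
E
python3 - <<'E'
from h import *
wpick()
plan((.5545,-.154,.27),96.9)
E
```

```text
n 1726
0.262 434 x 0.5335 0.5676 y -0.1768 -0.1316 -0.1542
0.272 78 x 0.5398 0.5524 y -0.1697 -0.1388 -0.15425
0.282 88 x 0.5402 0.5543 y -0.17 -0.1386 -0.1543
0.292 321 x 0.5405 0.5741 y -0.1702 -0.1369 -0.15355
0.302 347 x 0.5432 0.5695 y -0.1681 -0.1392 -0.15365
0.312 322 x 0.5469 0.5668 y -0.1633 -0.1431 -0.15325
0.322 136 x 0.5523 0.5632 y -0.1589 -0.1479 -0.1534
t 13.35 tcp [ 0.5557 -0.1531  0.3789] yang 96.81 w 0.942 F [-0.9  0.6  0.2] g 0.0
shift tool [ 0.0014 -0.0007  0.1089] rows 2 each [ 0.0007 -0.0004  0.0545]
roll rad -0.0015 rows 1
```

Call:
{"api": "move_arm", "payload": {"commands": [[-0.001, 0, 0.054, 0, 0.08], [0, 0, 0.053, 0, 0.08], [0, 0, 0, 0, 0.05], [0, 0, 0, 0, 0.0], [0, 0, 0, 0, 0.0]], "grip_force": 90}}

```text
clock: 13.98
tool_pos: [0.5592, -0.1542, 0.2761]
ee_rot: [-0.059, 0.998, -0.002, 0.004]
wrist_force: [-0.6, 1.4, 1.3]
gripper_width: 0.368
grip_force: 89.1
```

Call:
{"api": "move_arm", "payload": {"commands": [[0, 0, 0, 0, 0.0], [0, 0, 0, 0, 0.0], [0, 0, 0, 0, 0.0]]}}

```text
clock: 14.35
tool_pos: [0.5592, -0.1542, 0.2761]
ee_rot: [-0.059, 0.998, -0.001, 0.004]
wrist_force: [-1.7, 2.0, 7.6]
gripper_width: 0.363
grip_force: 89.6
```

Call:
{"api": "move_arm", "payload": {"commands": [[0, 0, -0.015, 0, 0.0], [0, 0, -0.02, 0, 0.0], [0, 0, -0.03, 0, 0.0], [0, 0, -0.03, 0, 0.0], [0, 0, -0.03, 0, 0.0]]}}

```text
clock: 14.98
tool_pos: [0.5572, -0.1542, 0.3993]
ee_rot: [-0.059, 0.998, -0.001, 0.002]
wrist_force: [0.8, -0.4, -3.5]
gripper_width: 0.365
grip_force: 92.0
```

```bash
python3 - <<'E'
from h import *
f,P=cloud("scene");save("s6",f[60:300,70:400],2.2)
plan((.50,-.37,.39),88)
P=cloud("top")[1];m=(P[...,2]>.09)&(P[...,2]<.11)&(P[...,1]<-.25)&(P[...,1]>-.6)&(P[...,0]>.33)&(P[...,0]<.66)
print([np.round(a,3) for a in cv2.minAreaRect((P[m][:,:2]*1000).astype(np.float32))])
E
```

```text
t 15.03 tcp [ 0.5576 -0.1543  0.4032] yang 96.76 w 0.366 F [-0.2  0.1 -0.1] g 92.1
shift tool [ 0.0827 -0.2073  0.0134] rows 4 each [ 0.0207 -0.0518  0.0034]
roll rad 0.1529 rows 1
[array([ 499.207, -401.414]), array([181.685, 240.431]), np.float64(87.894)]
```

View pics/s6.png

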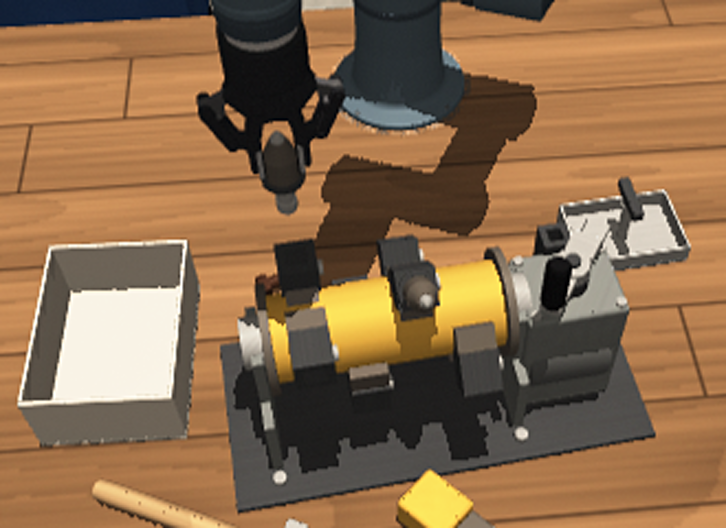

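Pick A is out, held at (280,175); the tub (110,340) hasn't moved and the pin still stands in the dish.

Call:
{"api": "move_arm", "payload": {"commands": [[0.026, -0.051, 0, 0, 0.0], [0.026, -0.051, 0, 0, 0.0], [0.026, -0.051, 0, 0, 0.0], [0.026, -0.051, 0, 0, 0.0], [0.026, -0.03, 0, 0.15, 0.0]]}}

```text
clock: 15.7
tool_pos: [0.4541, -0.4044, 0.395]
ee_rot: [0.019, 1.0, -0.0, -0.0]
wrist_force: [0.9, -0.1, -3.0]
gripper_width: 0.364
grip_force: 92.0
```

```bash
python3 - <<'E'
from h import *
plan((.45,-.40,.18),88)
E
```

```text
t 15.7 tcp [ 0.4541 -0.4044  0.395 ] yang 87.84 w 0.364 F [ 0.9 -0.1 -3. ] g 92.0
shift tool [0.0042 0.0043 0.215 ] rows 4 each [0.0011 0.0011 0.0538]
roll rad -0.0028 rows 1
```

Call:
{"api": "move_arm", "payload": {"commands": [[0, 0.002, 0.06, 0, 0.0], [0, 0, 0.06, 0, 0.0], [0, 0, 0.06, 0, 0.0], [0, 0, 0.06, 0, 0.0], [0, 0, 0.06, 0, 0.0]]}}

```text
clock: 16.32
tool_pos: [0.4549, -0.3996, 0.0943]
ee_rot: [0.016, 1.0, -0.001, 0.001]
wrist_force: [0.4, -1.0, -3.5]
gripper_width: 0.363
grip_force: 92.1
```

Call:
{"api": "move_arm", "payload": {"commands": [[0, 0, 0.018, 0, 0.0], [0, 0, 0, 0, 0.0], [0, 0, 0, 0, 0.05], [0, 0, 0, 0, 0.06], [0, 0, 0, 0, 0.07]]}}

```text
clock: 16.95
tool_pos: [0.4558, -0.4005, 0.0801]
ee_rot: [0.016, 1.0, -0.001, 0.001]
wrist_force: [-0.5, 0.4, 0.8]
gripper_width: 0.815
grip_force: 0.0
```

Call:
{"api": "move_arm", "payload": {"commands": [[0, 0, -0.02, 0, 0.075], [0, 0, -0.06, 0, 0.075], [0, 0, -0.06, 0, 0.075], [0, 0, -0.06, 0, 0.075], [0, 0, -0.06, 0, 0.075]]}}

```text
clock: 17.58
tool_pos: [0.4547, -0.3994, 0.3414]
ee_rot: [0.016, 1.0, -0.001, 0.001]
wrist_force: [1.2, -1.5, 0.3]
gripper_width: 0.876
grip_force: 0.0
```

```bash
python3 - <<'E'
from h import *
f,P=cloud("scene")
np.save("s7.npy",P);save("s7",f[130:290,70:330],3)
tips(); y=np.radians(6.88-38.5);h=np.array([.562,.153])+.06*np.array([np.cos(y),np.sin(y)]);print(h)
plan((h[0],h[1],.37),96.9)
E
```

```text
scene 0 195 [0.0801 0.0322 0.1361] theta 47.2 0.158
top 0 202 [0.0767 0.0312 0.1347] theta 46.4 0.155
[0.61309264 0.12154301]
t 17.73 tcp [ 0.4564 -0.4011  0.3437] yang 88.18 w 0.877 F [-0.9 -0.4 -0.6] g 0.0
shift tool [-0.1402  0.5272 -0.0293] rows 10 each [-0.014   0.0527 -0.0029]
roll rad -0.1523 rows 1
```

View pics/s7.png

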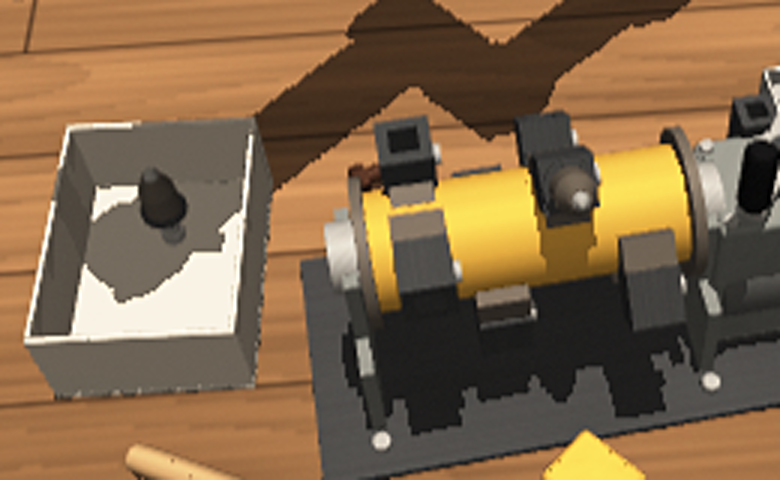

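Pick A stands in the tub at (160,200). Back to the handle.

Call:
{"api": "move_arm", "payload": {"commands": [[-0.014, 0.053, -0.03, 0, 0.07], [-0.014, 0.053, 0, 0, 0.07], [-0.014, 0.053, 0, 0, 0.07], [-0.014, 0.053, 0, 0, 0.07], [-0.014, 0.053, 0, 0, 0.07]]}}

```text
clock: 18.35
tool_pos: [0.5331, -0.1349, 0.3672]
ee_rot: [0.016, 1.0, 0.0, -0.001]
wrist_force: [0.1, -0.1, -0.3]
gripper_width: 0.82
grip_force: 0.0
```

Call:
{"api": "move_arm", "payload": {"commands": [[-0.014, 0.053, 0, 0, 0.06], [-0.014, 0.053, 0, 0, 0.06], [-0.014, 0.053, 0, 0, 0.06], [-0.014, 0.053, 0, 0, 0.06], [-0.014, 0.048, 0, -0.152, 0.06]]}}

```text
clock: 18.98
tool_pos: [0.6114, 0.1228, 0.3672]
ee_rot: [-0.062, 0.998, -0.0, -0.001]
wrist_force: [0.9, -0.7, 0.1]
gripper_width: 0.702
grip_force: 0.0
```

```bash
python3 - <<'E'
from h import *
plan((.613,.1215,.243),96.9)
P=cloud("wrist")[1];m=(P[...,2]>.27)&(P[...,2]<.31)&(abs(P[...,0]-.613)<.05)&(abs(P[...,1]-.1215)<.03)
print(m.sum(),[np.round(a,4) for a in cv2.minAreaRect((P[m][:,:2]*1000).astype(np.float32))] if m.sum() else 0)
E
```

```text
t 18.98 tcp [0.6114 0.1228 0.3672] yang 97.15 w 0.702 F [ 0.9 -0.7  0.1] g 0.0
shift tool [-0.0016 -0.0015  0.1242] rows 3 each [-0.0005 -0.0005  0.0414]
roll rad 0.0044 rows 1
896 [array([616.23  , 122.4619]), array([27.4836, 26.9303]), np.float64(7.4751)]
```

Call:
{"api": "move_arm", "payload": {"commands": [[-0.002, -0.001, 0.062, 0, 0.06], [-0.001, 0, 0.062, 0, 0.05], [0, 0, 0, 0, 0.02], [0, 0, 0, 0, 0.0], [0, 0, 0, 0, 0.0]], "grip_force": 70}}

```text
clock: 19.65
tool_pos: [0.6088, 0.1214, 0.2391]
ee_rot: [-0.06, 0.998, 0.002, -0.009]
wrist_force: [-9.1, 4.6, -31.8]
gripper_width: 0.31
grip_force: 73.5
```

Call:
{"api": "move_arm", "payload": {"commands": [[0, 0, 0, 0, 0.0], [0.0207, -0.0166, 0, 0, 0.0], [0.0258, -0.0061, 0, 0, 0.0], [0.0259, 0.0056, 0, 0, 0.0], [0.0209, 0.0162, 0, 0, 0.0]]}}

```text
clock: 20.27
tool_pos: [0.5203, 0.1067, 0.2392]
ee_rot: [-0.059, 0.998, -0.001, -0.005]
wrist_force: [11.0, 2.7, -48.3]
gripper_width: 0.308
grip_force: 72.3
```

Call:
{"api": "move_arm", "payload": {"commands": [[0.0119, 0.0236, 0, 0, 0.0], [0.0006, 0.0265, 0, 0, 0.0], [-0.0109, 0.0242, 0, 0, 0.0], [-0.0202, 0.0171, 0, 0, 0.0], [-0.0256, 0.0067, 0, 0, 0.0]]}}

```text
clock: 20.9
tool_pos: [0.5479, 0.2125, 0.2391]
ee_rot: [-0.061, 0.998, 0.001, -0.009]
wrist_force: [-6.6, -0.7, -33.3]
gripper_width: 0.311
grip_force: 73.8
```

Call:
{"api": "move_arm", "payload": {"commands": [[-0.026, -0.0049, 0, 0, 0.0], [-0.0214, -0.0157, 0, 0, 0.0], [0, 0, 0, 0, 0.0]]}}

```text
clock: 21.28
tool_pos: [0.6027, 0.1935, 0.2391]
ee_rot: [-0.059, 0.998, -0.002, -0.006]
wrist_force: [1.6, -5.7, -35.3]
gripper_width: 0.303
grip_force: 73.5
```

```bash
python3 - <<'E'
from h import *
crank(c=(.562,.153),n=1)
f,P=cloud("scene");save("s8",f[110:300,150:400],3)
tips()
E
```

```text
t 21.275 crank ang 38.0 rad 0.0574 z 0.2391 F [  1.6  -5.7 -35.3]
[-0.013  -0.0208]
scene 0 165 [-0.0459  0.0313  0.1496] theta -0.3 0.1564
top 0 169 [-0.051   0.0314  0.1481] theta -2.3 0.1567
```

View pics/s8.png

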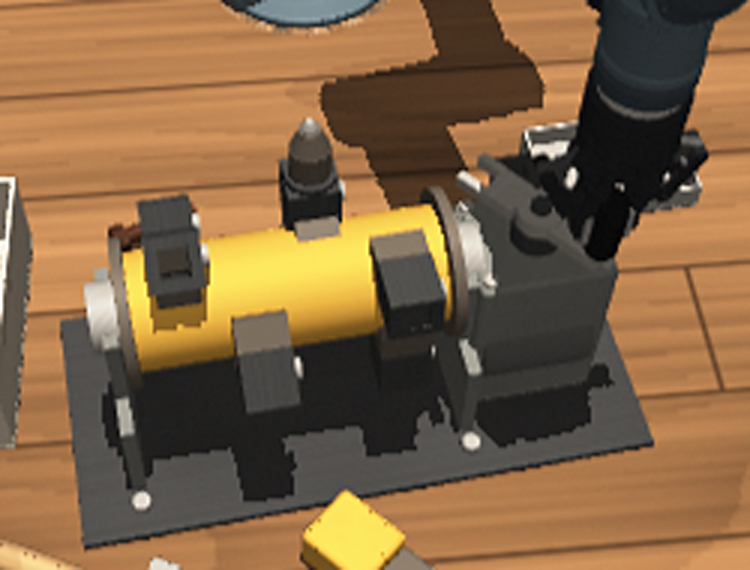

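Pick B (tip (308,125)) is upright. The holders at (175,240), (405,280) and (265,360) show no pick points.

Call:
{"api": "move_arm", "payload": {"commands": [[0, 0, 0, 0, 0.06], [0, 0, 0, 0, 0.06], [0, 0, -0.06, 0, 0.07], [0, 0, -0.06, 0, 0.08], [0, 0, -0.02, 0, 0.08]]}}

```text
clock: 22.05
tool_pos: [0.6051, 0.1966, 0.3934]
ee_rot: [-0.06, 0.998, 0.001, 0.008]
wrist_force: [0.5, -0.3, 0.4]
gripper_width: 0.936
grip_force: 0.0
```

```bash
python3 - <<'E'
from h import *
w=wst(-.047,.031,.38);print(w)
tips()
plan(w,96.9)
E
```

```text
[ 0.53737985 -0.0353052   0.38      ]
scene 0 164 [-0.0465  0.033   0.1491] theta -0.6 0.1561
top 0 170 [-0.0497  0.0308  0.1492] theta -1.7 0.1573
t 22.15 tcp [0.6056 0.1967 0.3914] yang 96.9 w 0.937 F [ 0.5 -0.1 -0.3] g 0.0
shift tool [ 0.0957 -0.2222  0.0097] rows 5 each [ 0.0191 -0.0444  0.0019]
roll rad -0.0 rows 1
```

Call:
{"api": "move_arm", "payload": {"commands": [[0.019, -0.0445, 0.002, 0, 0.08], [0.019, -0.0445, 0.002, 0, 0.08], [0.019, -0.0445, 0.002, 0, 0.08], [0.019, -0.0445, 0.002, 0, 0.08], [0.019, -0.0445, 0.002, 0, 0.08]]}}

```text
clock: 22.78
tool_pos: [0.5357, -0.0375, 0.3751]
ee_rot: [-0.06, 0.998, -0.0, 0.002]
wrist_force: [0.1, -0.5, 0.4]
gripper_width: 0.936
grip_force: 0.0
```

Call:
{"api": "move_arm", "payload": {"commands": [[0, 0, 0, 0, 0.08], [0, 0, 0, 0, 0.08]]}}

```text
clock: 23.02
tool_pos: [0.5363, -0.0359, 0.3749]
ee_rot: [-0.06, 0.998, 0.0, 0.001]
wrist_force: [0.4, 0.4, 0.1]
gripper_width: 0.939
grip_force: 0.0
```

```bash
python3 - <<'E'
from h import *
wpick()
plan((.5375,-.0353,.275),96.9)
E
```

```text
n 1677
0.262 404 x 0.5174 0.5505 y -0.0559 -0.0129 -0.0344
0.272 65 x 0.5219 0.535 y -0.0508 -0.0204 -0.03555
0.282 74 x 0.5217 0.5348 y -0.0509 -0.0201 -0.0355
0.292 392 x 0.5216 0.5556 y -0.0512 -0.0176 -0.03445
0.302 342 x 0.525 0.5509 y -0.0482 -0.0212 -0.0347
0.312 324 x 0.5288 0.5465 y -0.0443 -0.0253 -0.0348
0.322 76 x 0.5341 0.5416 y -0.0386 -0.0305 -0.03455
t 23.07 tcp [ 0.5364 -0.0354  0.3747] yang 96.93 w 0.934 F [ 0.5 -0.8 -1.2] g 0.0
shift tool [-0.001  -0.      0.0997] rows 2 each [-0.0005 -0.      0.0499]
roll rad 0.0005 rows 1
```

Call:
{"api": "move_arm", "payload": {"commands": [[-0.0015, 0, 0.051, 0, 0.08], [0, 0, 0.051, 0, 0.08], [0, 0, 0, 0, 0.05], [0, 0, 0, 0, 0.0], [0, 0, 0, 0, 0.0]], "grip_force": 90}}

```text
clock: 23.7
tool_pos: [0.5402, -0.0357, 0.2765]
ee_rot: [-0.06, 0.998, -0.0, 0.004]
wrist_force: [-2.1, 1.9, 2.0]
gripper_width: 0.362
grip_force: 88.9
```

Call:
{"api": "move_arm", "payload": {"commands": [[0, 0, 0, 0, 0.0], [0, 0, 0, 0, 0.0], [0, 0, -0.015, 0, 0.0], [0, 0, -0.02, 0, 0.0], [0, 0, -0.03, 0, 0.0]]}}

```text
clock: 24.32
tool_pos: [0.5381, -0.0362, 0.3387]
ee_rot: [-0.06, 0.998, -0.0, 0.001]
wrist_force: [0.9, -0.3, -2.6]
gripper_width: 0.356
grip_force: 92.1
```

Call:
{"api": "move_arm", "payload": {"commands": [[0, 0, -0.03, 0, 0.0], [0, 0, -0.03, 0, 0.0], [0, 0, 0, 0, 0.0]]}}

```text
clock: 24.7
tool_pos: [0.5395, -0.0365, 0.4009]
ee_rot: [-0.06, 0.998, -0.001, 0.004]
wrist_force: [0.1, -0.2, -3.5]
gripper_width: 0.363
grip_force: 92.2
```

```bash
python3 - <<'E'
from h import *
f,P=cloud("scene");save("s9",f[60:300,70:400],2.2)
P=cloud("top")[1];m=(P[...,2]>.09)&(P[...,2]<.11)&(P[...,1]<-.25)&(P[...,1]>-.6)&(P[...,0]>.33)&(P[...,0]<.66)
a=cv2.minAreaRect((P[m][:,:2]*1000).astype(np.float32));print(a)
plan((a[0][0]/1000+.05,a[0][1]/1000,.395),a[2])
E
```

```text
((499.37115478515625, -401.3233642578125), (181.96287536621094, 240.30908203125), 88.11512756347656)
t 24.8 tcp [ 0.5383 -0.0362  0.3974] yang 96.88 w 0.361 F [ 0.4 -1.1 -3.6] g 92.2
shift tool [ 0.0327 -0.3638  0.0025] rows 7 each [ 0.0047 -0.052   0.0004]
roll rad 0.153 rows 1
```

View pics/s9.png

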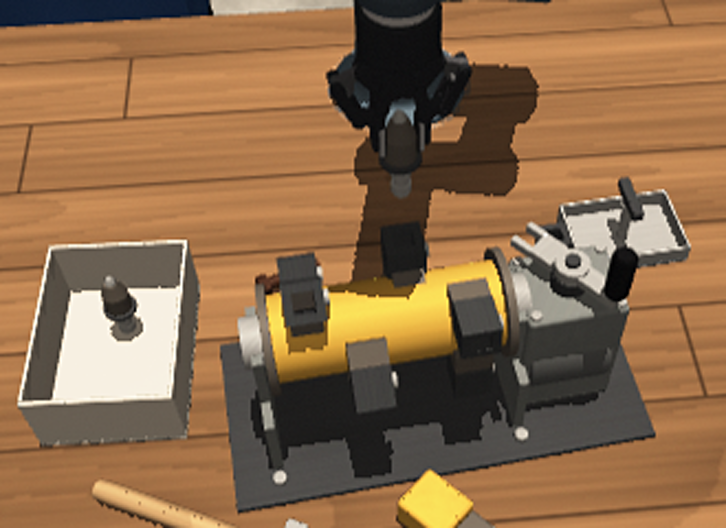

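Pick B is held at (400,150); pick A stands in the tub at (118,300). Placing B beside it at tub +x.

Call:
{"api": "move_arm", "payload": {"commands": [[0.005, -0.052, 0, 0, 0.0], [0.005, -0.052, 0, 0, 0.0], [0.005, -0.052, 0, 0, 0.0], [0.005, -0.052, 0, 0, 0.0], [0.005, -0.052, 0, 0, 0.0]]}}

```text
clock: 25.42
tool_pos: [0.5435, -0.2987, 0.3958]
ee_rot: [-0.06, 0.998, 0.001, -0.001]
wrist_force: [-0.1, 0.5, -2.5]
gripper_width: 0.366
grip_force: 92.2
```

Call:
{"api": "move_arm", "payload": {"commands": [[0.005, -0.052, 0, 0, 0.0], [0.005, -0.052, 0, 0, 0.0], [0, 0, 0, 0.153, 0.0], [0, 0, 0.06, 0, 0.0], [0, 0, 0.06, 0, 0.0]]}}

```text
clock: 26.05
tool_pos: [0.5477, -0.4039, 0.3012]
ee_rot: [0.017, 1.0, -0.004, 0.004]
wrist_force: [1.8, -1.0, -2.6]
gripper_width: 0.36
grip_force: 93.2
```

```bash
python3 - <<'E'
from h import *
plan((.549,-.401,.075),88)
E
```

```text
t 26.05 tcp [ 0.5477 -0.4039  0.3012] yang 88.08 w 0.36 F [ 1.8 -1.  -2.6] g 93.2
shift tool [0.0008 0.0045 0.2262] rows 4 each [0.0002 0.0011 0.0565]
roll rad 0.0014 rows 1
```

Call:
{"api": "move_arm", "payload": {"commands": [[0, 0.003, 0.055, 0, 0.0], [0, 0, 0.055, 0, 0.0], [0, 0, 0.055, 0, 0.0], [0, 0, 0.035, 0, 0.0], [0, 0, 0, 0, 0.0]]}}

```text
clock: 26.68
tool_pos: [0.5441, -0.397, 0.0967]
ee_rot: [0.016, 1.0, 0.002, -0.002]
wrist_force: [-0.3, 0.6, -3.1]
gripper_width: 0.36
grip_force: 93.2
```

Call:
{"api": "move_arm", "payload": {"commands": [[0, 0, 0, 0, 0.0], [0, 0, 0, 0, 0.05], [0, 0, 0, 0, 0.06], [0, 0, 0, 0, 0.07], [0, 0, -0.02, 0, 0.075]]}}

```text
clock: 27.3
tool_pos: [0.5466, -0.3993, 0.1211]
ee_rot: [0.016, 1.0, -0.001, 0.001]
wrist_force: [0.3, -0.4, -0.0]
gripper_width: 0.883
grip_force: 0.0
```

Call:
{"api": "move_arm", "payload": {"commands": [[0, 0, -0.06, 0, 0.075], [0, 0, -0.06, 0, 0.075], [0, 0, -0.06, 0, 0.075], [0, 0, -0.06, 0, 0.075], [0, 0, -0.04, 0, 0.07]]}}

```text
clock: 27.92
tool_pos: [0.5436, -0.3972, 0.3979]
ee_rot: [0.016, 1.0, -0.005, 0.007]
wrist_force: [5.6, -5.1, 69.0]
gripper_width: 0.816
grip_force: 0.0
```

```bash
python3 - <<'E'
from h import *
f,P=cloud("scene");save("s10",f[130:300,70:370],2.6)
P=cloud("top")[1];m=(P[...,2]>.09)&(P[...,2]<.105)&(P[...,1]<-.25)&(P[...,1]>-.6)&(P[...,0]>.33)&(P[...,0]<.66)
print(cv2.minAreaRect((P[m][:,:2]*1000).astype(np.float32)))
y=np.radians(6.88+39);h=np.array([.562,.153])+.06*np.array([np.cos(y),np.sin(y)]);print(h)
plan((h[0]+.0015,h[1],.37),96.9)
E
```

```text
((528.1651000976562, -370.7430419921875), (117.81607055664062, 186.26284790039062), 87.9574203491211)
[0.60376981 0.196073  ]
t 28.02 tcp [ 0.5416 -0.3954  0.3927] yang 88.11 w 0.814 F [ 3.8 -2.7 -0.5] g 0.0
shift tool [-0.0441  0.5933  0.0224] rows 10 each [-0.0044  0.0593  0.0022]
roll rad -0.1534 rows 1
```

View pics/s10.png

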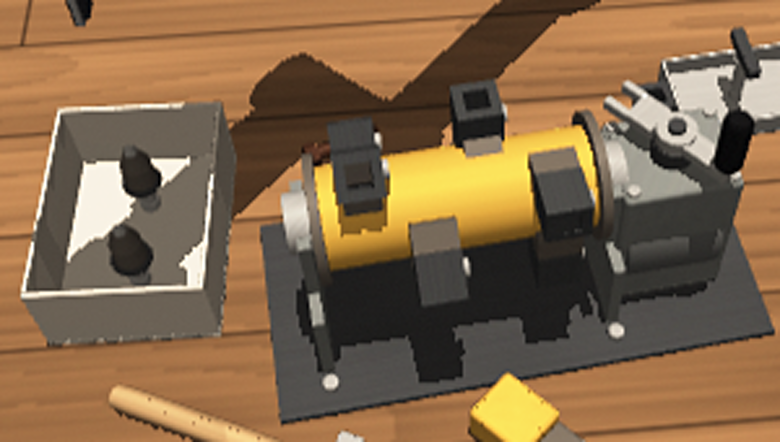

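Both picks stand in the tub at (140,170) and (130,250). Next I check the point clouds for a third pick on the drum's underside.

```bash
python3 - <<'E'
from h import *
for n in("scene","top"):
    Q=st(cloud(n)[1]);rr=np.hypot(Q[...,0],Q[...,2]);th=np.degrees(np.arctan2(Q[...,0],Q[...,2]))
    m=(abs(Q[...,1])<.135)&(rr>.06)&(rr<.17)&(Q[...,2]>-.155)
    n_,l,s,c=cv2.connectedComponentsWithStats(m.astype(np.uint8))
    for i in range(1,n_):
        if s[i,4]<15:continue
        k=l==i;print(n,s[i,4],"y",np.percentile(Q[k][:,1],[3,97]).round(3),"r max",np.percentile(rr[k],97).round(3),"phi",np.percentile(th[k],[3,97]).round(0),"z",np.percentile(Q[k][:,2],[3,97]).round(3), "px",c[i].round(0))
E
```

```text
scene 433 y [0.01  0.053] r max 0.107 phi [-46. -16.] z [0.055 0.086] px [253. 172.]
scene 1162 y [0.069 0.133] r max 0.107 phi [  9. 139.] z [-0.074  0.071] px [286. 211.]
scene 566 y [-0.109 -0.063] r max 0.107 phi [-78.  26.] z [0.017 0.107] px [207. 191.]
scene 140 y [-0.135 -0.129] r max 0.066 phi [-35. 103.] z [-0.014  0.064] px [191. 213.]
scene 614 y [-0.051 -0.008] r max 0.106 phi [54. 95.] z [-0.01   0.038] px [238. 230.]
top 289 y [-0.051 -0.005] r max 0.105 phi [52. 95.] z [-0.008  0.038] px [262. 165.]
top 530 y [0.069 0.112] r max 0.106 phi [ 9. 51.] z [0.051 0.071] px [217. 176.]
top 636 y [-0.11  -0.067] r max 0.107 phi [-36.  25.] z [0.052 0.106] px [290. 186.]
top 112 y [-0.135 -0.129] r max 0.067 phi [-105.   50.] z [-0.016  0.064] px [306. 193.]
top 43 y [0.13  0.134] r max 0.066 phi [-4. 63.] z [0.029 0.066] px [202. 187.]
top 48 y [0.131 0.135] r max 0.067 phi [-92. -10.] z [-0.003  0.064] px [204. 212.]
top 544 y [0.01  0.056] r max 0.107 phi [-126.  -19.] z [-0.052  0.086] px [244. 215.]
top 338 y [-0.109 -0.066] r max 0.108 phi [-92. -63.] z [-0.003  0.041] px [292. 220.]
top 26 y [-0.05 -0.01] r max 0.091 phi [-153. -150.] z [-0.081 -0.073] px [266. 214.]
```

```bash
python3 - <<'E'
from h import *
for n in("scene","top","s5","t5"):
    Q=st(np.load(n+".npy"));rr=np.hypot(Q[...,0],Q[...,2]);th=np.degrees(np.arctan2(Q[...,0],Q[...,2]))
    for y0 in np.arange(-.13,.13,.02):
        m=(Q[...,1]>y0)&(Q[...,1]<y0+.02)&(Q[...,2]>-.16)&(rr<.17)&(rr>.07)
        row=[]
        for a in range(-180,180,20):
            k=m&(th>=a)&(th<a+20);row.append("%4d"%(rr[k].max()*1000) if k.sum()>3 else "   .")
        print(n,"%6.2f"%y0," ".join(row))
E
```

```text
scene  -0.13    .    .    .    .    .    .    .    .    .    .  105   98    .    .  106    .    .    .
scene  -0.11    .    .    .    .    .    .    .    .    .   94  125  158    .   80  107    .    .    .
scene  -0.09    .    .    .    .    .    .    .    .    .   92  130  158    .   82  107    .    .    .
scene  -0.07    .    .    .    .    .    .    .    .    .   87  108  107    .   79  106    .    .    .
scene  -0.05    .    .    .    .    .  108  108   90    .    .    .    .    .    .    .    .    .    .
scene  -0.03    .    .    .    .    .  108  108   90    .    .    .    .    .    .    .    .    .    .
scene  -0.01    .    .    .    .    .    .  104   89  100   91    .   82  108  102    .    .    .    .
scene   0.01    .    .    .    .    .    .    .   83  108   95    .   85  116  155    .    .    .    .
scene   0.03    .    .    .    .    .    .    .   83  108   94    .   86  115  156    .    .    .    .
scene   0.05    .    .    .    .    .    .    .    .  107   91    .   86  107    .    .    .    .    .
scene   0.07    .    .    .    .   87    .    .    .    .    .    .   
[... 3451 characters left out ...]

t5  -0.01    .    .    .  107   93    .   95    .    .  103  105    .    .    .    .    .    .    .
t5   0.01    .    .    .    .   75  109  100    .   82  107  147  155    .    .    .    .    .    .
t5   0.03    .    .    .    .   77  109   97    .   82  106  146  155    .    .    .    .    .    .
t5   0.05    .   99    .    .    .  106   97    .   78  102  106    .    .   83  103    .    .    .
t5   0.07    .   77   90    .    .    .    .    .    .    .    .    .    .   85  107    .    .    .
t5   0.09    .   76   88    .    .    .    .    .    .    .    .    .    .   84  105    .    .    .
t5   0.11    .    .   88    .    .    .    .    .    .    .    .    .    .   86   95    .    .    .
```

Between the views, all eight holder mouths have been seen, and only A and B were loaded: nothing reaches beyond 108 mm from the axis anywhere now. Both picks and the pin are in place and the arm is clear, so I'm handing in.

```bash
python3 - <<'E'
from h import *
P=cloud("top")[1]
for n,(x,y,a,b,lo,hi) in dict(tub=(.5,-.401,.11,.08,.02,.13),dish=(.351,.291,.05,.075,.05,.11)).items():
    m=(abs(P[...,0]-x)<a)&(abs(P[...,1]-y)<b)&(P[...,2]>lo)&(P[...,2]<hi)
    k,l,s,c=cv2.connectedComponentsWithStats(m.astype(np.uint8))
    print(n,[(s[i,4],np.nanmean(P[l==i],0).round(3)) for i in range(1,k) if s[i,4]>20])
o=r.get_obs();print(o["tool_pos"],o["wrist_force"],np.abs(o["joint_vel"]).max())
print(r.job_done())
E
```

```text
tub [(np.int32(185), array([ 0.545, -0.396,  0.082]))]
dish [(np.int32(188), array([0.35 , 0.288, 0.088]))]
[ 0.54434562 -0.39788574  0.39415654] [-0.67654437 -0.31978868 -0.53869691] 0.010866835942280568
the job is handed in; nothing more can be done
None
```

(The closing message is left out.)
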